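# Check two eyepiece sleeves on the gauge pin and sort them

### The job

Try both eyepiece sleeves on the leaning gauge pin, one after the other: slide the sleeve, flange end first and in line with the pin, down it until it sits fully home on the seat or plainly stops short on the pin's tip, pause there a moment without forcing it, and put that sleeve away before trying the other. A sleeve that goes fully home goes into the round steel dish, one that stops short goes into the square white box, each standing upright and let go. Leave the other things on the bench where they are.

Things in the scene. Friction and masses are not known exactly. Their poses are not given: they have to be found in the camera images.
- sleeve_a: One of two loose aluminium sleeves, alike outside: barrel 36 mm in diameter, flange 44 x 6 mm at the lower end, 60 mm tall, about 100 g, balancing 28 mm up, open right through. One has a 26 mm bore and goes fully home; the other a 20 mm bore and stops on the cone, about 40 mm short of the seat. Which this is, is not told. Stands upright. Origin: centre of its underside; z up its axis.
- sleeve_b: One of two loose aluminium sleeves, alike outside: barrel 36 mm in diameter, flange 44 x 6 mm at the lower end, 60 mm tall, about 100 g, balancing 28 mm up, open right through. One has a 26 mm bore and goes fully home; the other a 20 mm bore and stops on the cone, about 40 mm short of the seat. Which this is, is not told. Stands upright. Origin: centre of its underside; z up its axis.
- gauge: Fixed gauge stand that carries the pin: white foot plate 110 x 80 mm, 12 mm thick, with a leaning grey column. Origin: on the bench below the pin's seat; z up; its front (-x), towards which the pin leans, is roughly towards the robot.
- pin: Fixed steel gauge pin on the stand, leaning 30 degrees from vertical: 23 mm in diameter for 38 mm from the seat, then a cone to 10 mm at the tip, 47 mm from the seat. The seat is a dark steel disc, 42 mm in diameter. Origin: centre of the seat's face, 75 mm above the bench, where the underside of a sleeve lies when fully home; z along the pin, outwards; y level.
- dish: Round steel dish for the sleeves that fit, fixed: 116 mm across outside, 110 mm inside, 20 mm tall, floor 4 mm above the bench. Origin: centre of its underside.
- box: Square white plastic open box for the sleeves that do not fit, fixed: 120 x 120 mm outside, 112 mm inside, 20 mm tall, floor 4 mm above the bench. Origin: centre of its underside; x and y along its sides.
- medium: Bystander: amber glass bottle, 60 mm in diameter, 130 mm tall, loose. Origin: centre of its underside.
- tipbox: Bystander: yellow pipette-tip box with a clear lid, 85 x 120 mm, 58 mm tall, loose. Origin: centre of its underside.
- petri: Bystander: clear closed Petri dish, 63 mm in diameter, 14 mm tall, loose. Origin: centre of its underside.
Not all that is in view belongs to the job. Leave any blue or red look-alike of the box alone.

How it is judged:
By the outcome, as a careful person would: the job done as asked, in the order asked, and still so for the second after the job is handed in, with the robot touching nothing.
It also fails if it takes over 72 s, if anything falls off the work surface, if the arm or the gripper's body presses on something with over 40 N, if the wrist force passes 120 N, or if a joint passes its speed limit or range.

### The arm

A 7-joint arm with a two-finger parallel gripper is mounted at the origin on the work surface. World frame = base frame: x ahead of the robot, y to its left, z up, the work surface at z = 0. Lengths are in m, angles in rad, forces in N, time in s.
With the tool pointing down it reaches from about 0.4 to 0.925 m from the base axis. Payload 4.1 kg.
Tool frame: the origin (TCP) lies midway between the tips of the shut fingers; the grasp point (between the pads) lies 19 mm behind it; z points along the fingers, y is the line along which they close (so a half turn about z gives the same grasp; the last joint's range is limited). The gripper opens to 85 mm and grips with 20 to 120 N. Pads are 22 mm wide; open, the fingers measure 114 mm over their backs; the gripper's body (76 mm by 85 mm) begins 54 mm behind the grasp point. The pads swing forward as they close: fully open they stand 13 mm farther back than shut.
Start: joints at [1.167, 0.398, 0.045, 1.537, -0.019, 1.207, -0.051], TCP at [0.195, -0.62, 0.231] pointing down, gripper open.
Joint ranges: [-2.82, 2.82], [-0.49, 2.23], [-1.37, 1.46], [0, 2.46], [-1.36, 4.5], [0.23, 2], [-2.94, 2.94]. Speed limits (rad/s): [2.57, 2.57, 3.14, 3.14, 3.14, 3.14, 3.14].

### API

Orientations are given as a unit quaternion [x, y, z, w].
In Python, from station import manip gives the robot as it stands. The module is installed in compiled form; this text tells all that it offers.
- The arm moves only by the shell command python3 -m jog 'ROWS'. ROWS is JSON, a list of rows, each an object of numbers: "hand": the closure, from 0 (fully open) to 1 (shut); "x", "y", "z": the shift along the tool's x, y, z in m; "roll": the turn about the tool's z in rad. In form: [{"hand": .., "x": .., "y": .., "z": .., "roll": ..}, ...]. A call has 1 to 12 rows; each row is the pose to reach, as a shift and turn from the pose commanded when the call began, along the tool's axes at that moment; what a row does not reach only later rows make up. A row lasts 1/8 s, in which the tool goes at most 62.5 mm and 10.7 degrees, less where a joint would pass 70% of its speed; a pose out of reach is approached as far as the arm can. A call with a gripper value outside its range is refused whole. The fingers move at their own pace and stop on an object; the grip force is fixed at half the most. Time passes only in rows, so rows that repeat a pose let the fingers close. It gives the time, the measured TCP pose, the force, the opening and the grip force at its end, in the units of the state.
- manip.get_obs(): the state, without advancing time (a new reading comes with each control period).
- manip.capture(name): name is "side" or "top" or "wrist"; returns (picture, depth): 384x512x3 uint8, blue, green, red; 384x512 float32, m along the optical axis (not along the pixel's ray), 0 where there is no reading.
- manip.get_calibration(name): a dict with "fx", "fy", "cx", "cy" (pixels), "dist_coeffs" ([k1, k2, p1, p2, k3] as OpenCV has them; the pictures are not rectified), "pose" (4x4, takes a point from camera to world coordinates). Camera axes: x right, y down, z forward; pixel columns grow to the right and rows downward; lengths in m; the calibration is good to about 2 mm. A picture is of the moment at which its call begins: read the wrist's pose just before it. get_calibration takes no time and is no camera call; for the wrist camera it gives the pose at the moment of the call.
- manip.close_job(): hands the job in; it is judged then, once.
The state is a dict: "t": time; "joint_pos": joint angles; "qvel": joint speeds; "effort": joint torques, N m; "tcp_pos": TCP position; "ee_rot": TCP orientation; "wrist_force": force on the tool from outside, world axes, zero at the start; "ft_torque": the same for the moment, N m; "opening": finger opening in m; "grip_force": force on a finger pad.
Only numpy, scipy, OpenCV 4.12 (cv2) and the standard library are available. Lean on these libraries where they do the work, as an engineer would, in place of code of your own. Each camera call takes 0.05 s, during which the arm holds its last target. There are 200 camera calls.

## Working session

There is one attempt and no reset: what is moved stays moved. The work goes in short steps, Python scripts to look and compute and a shell command to move; the robot and the scene stay as the last step left them, time stands still between calls to the robot, and variables do not carry over. Pictures are saved under pics/ and viewed, at most 10 in all, crops included, and the job is handed in when it is done.

```bash
mkdir -p pics; python3 - <<'E'
from station import manip
import cv2,numpy as np
o=manip.get_obs();print({k:np.round(v,3) for k,v in o.items()})
ims=[]
for n in("side","top"):
    im,d=manip.capture(n);c=manip.get_calibration(n);np.savez(f"{n}.npz",im=im,d=d,pose=c["pose"])
    print(n,c["fx"],c["cx"],c["cy"],c["dist_coeffs"],np.round(c["pose"],3).tolist())
    cv2.imwrite(f"pics/{n}0.png",im)
print(np.round(manip.get_calibration("wrist")["pose"],3).tolist())
E
```

```text
{'t': np.float64(0.0), 'joint_pos': array([ 1.167,  0.399,  0.045,  1.538, -0.019,  1.207, -0.051]), 'qvel': array([-0.001,  0.001, -0.001, -0.   , -0.001, -0.001,  0.   ]), 'effort': array([ 0.0000e+00, -4.7512e+01,  1.3650e+00, -2.5422e+01,  1.2000e-02,
        1.0000e-02,  0.0000e+00]), 'tcp_pos': array([ 0.195, -0.619,  0.23 ]), 'ee_rot': array([ 0.988,  0.152, -0.   , -0.001]), 'wrist_force': array([0.029, 0.254, 0.187]), 'ft_torque': array([-0.027, -0.018,  0.016]), 'grip_force': np.float64(0.0), 'opening': np.float64(0.085)}
side 357.76799422748786 259.23604862628014 194.15443655213875 [-0.0726326  0.         0.         0.         0.       ] [[0.991, -0.079, 0.112, 0.348], [-0.136, -0.498, 0.856, -1.023], [-0.012, -0.864, -0.504, 0.684], [0.0, 0.0, 0.0, 1.0]]
top 441.78292939380987 252.98135803287667 189.47201809448384 [0.05233873 0.         0.         0.         0.        ] [[0.005, -0.984, 0.177, 0.259], [-1.0, -0.004, 0.011, 0.002], [-0.01, -0.177, -0.984, 1.447], [0.0, 0.0, 0.0, 1.0]]
[[0.3, -0.921, -0.248, 0.258], [-0.954, -0.29, -0.077, -0.6], [-0.001, 0.26, -0.966, 0.373], [0.0, 0.0, 0.0, 1.0]]
```

View pics/top0.png

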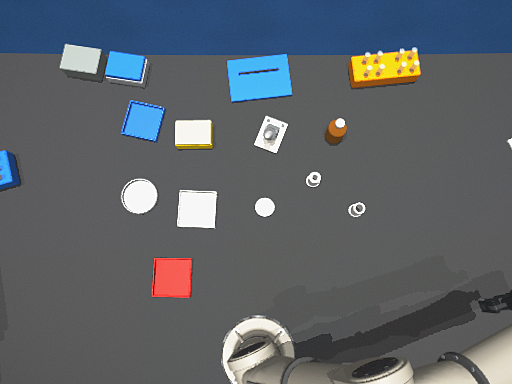

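View pics/side0.png

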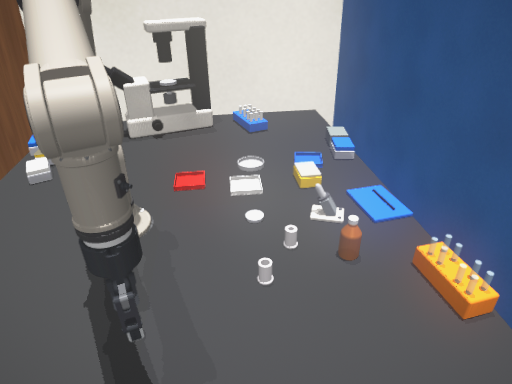

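The top view shows the sleeves at about (314,180) and (357,210), the gauge at (270,134), the dish at (140,196), the white box at (197,209), the petri dish at (264,207) and the bottle at (336,131). The side view agrees, and the pin leans towards the robot and slightly left.

```bash
cat >h.py <<'E'
import numpy as np,cv2
from station import manip
def cal(n):
    c=manip.get_calibration(n);K=np.array([[c["fx"],0,c["cx"]],[0,c["fy"],c["cy"]],[0,0,1]]);return K,np.array(c["dist_coeffs"]),np.array(c["pose"])
def ray(c,px,z):
    K,D,P=c;u=cv2.undistortPoints(np.array(px,float).reshape(-1,1,2),K,D).reshape(-1,2)
    d=np.c_[u,np.ones(len(u))]@P[:3,:3].T;o=P[:3,3];return o+d*((z-o[2])/d[:,2])[:,None]
def pts(c,d):
    K,D,P=c;h,w=d.shape;g=np.stack(np.meshgrid(np.arange(w),np.arange(h)),-1).reshape(-1,1,2).astype(float)
    u=cv2.undistortPoints(g,K,D).reshape(-1,2);q=np.c_[u,np.ones(len(u))]*d.reshape(-1,1)
    return (q@P[:3,:3].T+P[:3,3]).reshape(h,w,3)
E
python3 - <<'E'
from h import *
for n in("top","side"):
    f=np.load(n+".npz");im,d=f["im"],f["d"];c=cal(n);hsv=cv2.cvtColor(im,cv2.COLOR_BGR2HSV);W=pts(c,d)
    m=((hsv[...,1]<60)&(hsv[...,2]>110)&(W[...,2]<.2)&(d>0)).astype(np.uint8)
    N,L,S,C=cv2.connectedComponentsWithStats(m)
    for i in range(1,N):
        if S[i,4]<40 or S[i,4]>4000:continue
        w=W[L==i];ct=cv2.findContours((L==i).astype(np.uint8),0,1)[0][0]
        (x,y),wh,a=cv2.minAreaRect(ct)
        g=ray(c,cv2.boxPoints(((x,y),wh,a)),.012)
        e=g[1]-g[0];e2=g[2]-g[1]
        print(n,(round(x),round(y)),S[i,4],"med",w.mean(0).round(3),"zmax",np.percentile(w[:,2],95).round(3),"ray12",g.mean(0)[:2].round(3),np.linalg.norm(e).round(3),np.degrees(np.arctan2(e[1],e[0])).round(1),np.linalg.norm(e2).round(3))
    if n=="top":
        for u,v in((314,180),(357,210),(270,134)):
            w=W[v-20:v+20,u-20:u+20].reshape(-1,3)
            for z0,z1 in((.045,.075),(.075,.09),(.09,.125)):
                s=w[(w[:,2]>z0)&(w[:,2]<z1)]
                if len(s):print(u,v,z0,len(s),s.mean(0).round(3),((s.max(0)+s.min(0))/2).round(3),np.ptp(s,axis=0).round(3))
E
```

```text
top (80, 58) 961 med [0.954 0.6   0.055] zmax 0.065 ray12 [0.975 0.618] 0.094 -3.6 0.136
top (130, 77) 131 med [0.902 0.427 0.038] zmax 0.049 ray12 [0.911 0.443] 0.151 -63.4 0.076
top (271, 134) 778 med [ 0.703 -0.04   0.029] zmax 0.104 ray12 [ 0.709 -0.041] 0.114 -20.9 0.083
top (192, 131) 859 med [0.702 0.217 0.056] zmax 0.062 ray12 [0.718 0.223] 0.119 -89.8 0.084
top (340, 123) 81 med [ 0.712 -0.253  0.115] zmax 0.133 ray12 [ 0.747 -0.273] 0.03 -90.1 0.035
top (313, 179) 164 med [ 0.549 -0.178  0.035] zmax 0.063 ray12 [ 0.554 -0.18 ] 0.046 -89.8 0.047
top (139, 196) 1008 med [0.496 0.394 0.006] zmax 0.02 ray12 [0.496 0.393] 0.119 -42.5 0.118
top (197, 209) 1403 med [0.454 0.203 0.006] zmax 0.02 ray12 [0.454 0.201] 0.122 -1.0 0.129
top (264, 206) 308 med [ 0.461 -0.02   0.013] zmax 0.019 ray12 [ 0.461 -0.02 ] 0.062 -89.8 0.063
top (357, 209) 170 med [ 0.451 -0.315  0.031] zmax 0.062 ray12 [ 0.454 -0.32 ] 0.056 -63.2 0.043
top (253, 344) 1611 med [0.053 0.011 0.016] zmax 0.042 ray12 [0.034 0.014] 0.235 -66.0 0.166
314 180 0.045 84 [ 0.549 -0.18   0.058] [ 0.549 -0.181  0.057] [0.036
[... 781 characters left out ...]
 [0.456 0.204] 0.141 -1.4 0.172
side (142, 218) 383 med [0.085 0.002 0.02 ] zmax 0.05 ray12 [0.082 0.028] 0.067 28.8 0.208
side (254, 216) 229 med [ 0.46  -0.018  0.011] zmax 0.016 ray12 [ 0.458 -0.02 ] 0.066 -8.9 0.079
side (290, 236) 317 med [ 0.55  -0.178  0.031] zmax 0.061 ray12 [ 0.556 -0.149] 0.046 -8.9 0.124
side (447, 241) 50 med [ 0.949 -0.343  0.093] zmax 0.111 ray12 [ 1.029 -0.252] 0.067 52.1 0.017
side (458, 252) 69 med [ 0.978 -0.359  0.067] zmax 0.112 ray12 [ 1.029 -0.309] 0.029 4.8 0.091
side (264, 270) 392 med [ 0.452 -0.317  0.032] zmax 0.062 ray12 [ 0.455 -0.292] 0.049 -8.7 0.108
side (476, 267) 55 med [ 0.979 -0.434  0.076] zmax 0.113 ray12 [ 1.042 -0.375] 0.066 48.7 0.019
```

```bash
python3 -m jog '[{"hand":0,"x":0.335,"y":-0.212,"z":0.03,"roll":0.67},{"hand":0,"x":0.335,"y":-0.212,"z":0.03,"roll":0.67},{"hand":0,"x":0.335,"y":-0.212,"z":0.03,"roll":0.67},{"hand":0,"x":0.335,"y":-0.212,"z":0.03,"roll":0.67},{"hand":0,"x":0.335,"y":-0.212,"z":0.03,"roll":0.67},{"hand":0,"x":0.335,"y":-0.212,"z":0.03,"roll":0.67},{"hand":0,"x":0.335,"y":-0.212,"z":0.03,"roll":0.67},{"hand":0,"x":0.335,"y":-0.212,"z":0.03,"roll":0.67},{"hand":0,"x":0.335,"y":-0.212,"z":0.03,"roll":0.67},{"hand":0,"x":0.335,"y":-0.212,"z":0.03,"roll":0.67}]'
cat >>h.py <<'E'
from scipy.spatial.transform import Rotation as R
def tool(): 
    o=manip.get_obs();return np.array(o["tcp_pos"]),R.from_quat(o["ee_rot"]).as_matrix()
def to(p,off=(0,0,0)):
    t,M=tool();return (M.T@(np.array(p)-t)).round(4)
def shot(name):
    c=cal("wrist");im,d=manip.capture("wrist");cv2.imwrite(f"pics/{name}.png",im);return c,im,d,pts(c,d)
E
python3 - <<'E'
from h import *
c,im,d,W=shot("w1")
s=W[(W[...,2]>.05)&(W[...,2]<.066)&(np.hypot(W[...,0]-.451,W[...,1]+.316)<.035)]
print(len(s),s.mean(0),((s.max(0)+s.min(0))/2),np.ptp(s,axis=0)); print(to([*((s.max(0)+s.min(0))/2)[:2],0]),tool())
E
```

```text
t: 1.35
tcp_pos: [0.4497, -0.319, 0.2013]
ee_rot: [0.983, -0.183, -0.0, 0.0]
wrist_force: [0.3, -0.6, -0.3]
opening: 0.0856
grip_force: 0.0
518 [ 0.45103504 -0.31672693  0.05896103] [ 0.45092722 -0.31657547  0.05610489] [0.03535349 0.03504165 0.01210683]
[ 2.000e-04 -2.600e-03  2.013e-01] (array([ 0.44987585, -0.31885004,  0.20134586]), array([[ 9.32955009e-01, -3.59992859e-01, -3.04145987e-04],
       [-3.59992979e-01, -9.32954838e-01, -5.69761251e-04],
       [-7.86444881e-05,  6.41052033e-04, -9.99999791e-01]]))
```

View pics/w1.png

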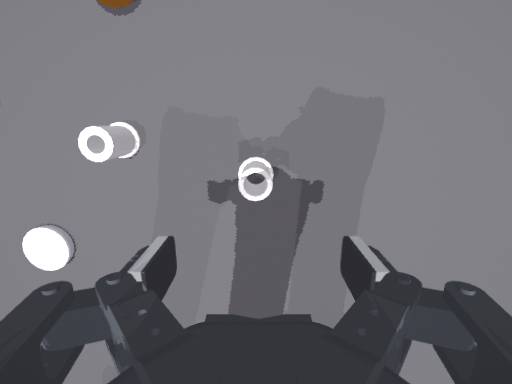

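The sleeve is centred in the wrist view at (256,180) between the open fingers. The measured size of 35 mm and height of 59 mm match.

```bash
python3 -m jog '[{"hand":0,"x":0,"y":-0.0025,"z":0.06},{"hand":0,"x":0,"y":-0.0025,"z":0.12},{"hand":0,"x":0,"y":-0.0025,"z":0.17},{"hand":0,"x":0,"y":-0.0025,"z":0.189},{"hand":1,"x":0,"y":-0.0025,"z":0.189},{"hand":1,"x":0,"y":-0.0025,"z":0.189},{"hand":1,"x":0,"y":-0.0025,"z":0.189},{"hand":1,"x":0,"y":-0.0025,"z":0.189},{"hand":1,"x":0,"y":-0.0025,"z":0.189},{"hand":1,"x":0,"y":-0.0025,"z":0.15},{"hand":1,"x":0,"y":-0.0025,"z":0.1},{"hand":1,"x":0,"y":-0.0025,"z":0.05}]'
```

```text
invalid input at $[0]: expected keys hand, x, y, z, roll
```

```bash
python3 -m jog '[{"hand":0,"x":0,"y":-0.0025,"z":0.06,"roll":0},{"hand":0,"x":0,"y":-0.0025,"z":0.12,"roll":0},{"hand":0,"x":0,"y":-0.0025,"z":0.17,"roll":0},{"hand":0,"x":0,"y":-0.0025,"z":0.189,"roll":0},{"hand":1,"x":0,"y":-0.0025,"z":0.189,"roll":0},{"hand":1,"x":0,"y":-0.0025,"z":0.189,"roll":0},{"hand":1,"x":0,"y":-0.0025,"z":0.189,"roll":0},{"hand":1,"x":0,"y":-0.0025,"z":0.189,"roll":0},{"hand":1,"x":0,"y":-0.0025,"z":0.189,"roll":0},{"hand":1,"x":0,"y":-0.0025,"z":0.15,"roll":0},{"hand":1,"x":0,"y":-0.0025,"z":0.1,"roll":0},{"hand":1,"x":0,"y":-0.0025,"z":0.05,"roll":0}]'
```

```text
t: 2.9
tcp_pos: [0.4515, -0.3146, 0.1528]
ee_rot: [0.983, -0.181, -0.0, -0.0]
wrist_force: [1.5, 0.4, -1.1]
opening: 0.0349
grip_force: 60.1
```

```bash
python3 -m jog '[{"hand":1,"x":0.037,"y":-0.346,"z":-0.07,"roll":0},{"hand":1,"x":0.037,"y":-0.346,"z":-0.07,"roll":0},{"hand":1,"x":0.037,"y":-0.346,"z":-0.07,"roll":0},{"hand":1,"x":0.037,"y":-0.346,"z":-0.07,"roll":0},{"hand":1,"x":0.037,"y":-0.346,"z":-0.07,"roll":0},{"hand":1,"x":0.037,"y":-0.346,"z":-0.07,"roll":0},{"hand":1,"x":0.037,"y":-0.346,"z":-0.07,"roll":0},{"hand":1,"x":0.037,"y":-0.346,"z":-0.07,"roll":0},{"hand":1,"x":0.037,"y":-0.346,"z":-0.07,"roll":0}]'
python3 - <<'E'
from h import *
c,im,d,W=shot("w2");np.savez("w2.npz",im=im,d=d,W=W);print(tool())
near=(np.hypot(W[...,0]-.69,W[...,1]+.035)<.09)
f=near&(W[...,2]>.007)&(W[...,2]<.017)
r=cv2.minAreaRect(W[f][:,:2].astype(np.float32));print("foot",r,f.sum())
for a,b in((.06,.09),(.085,.095),(.095,.105),(.105,.112),(.112,.125)):
    s=W[near&(W[...,2]>a)&(W[...,2]<b)]
    if len(s): print(a,len(s),s.mean(0).round(4),s.min(0).round(4),s.max(0).round(4))
E
```

```text
t: 4.03
tcp_pos: [0.6092, -0.007, 0.2209]
ee_rot: [0.983, -0.183, -0.0, 0.001]
wrist_force: [-0.8, 0.7, -0.9]
opening: 0.0347
grip_force: 60.2
(array([ 0.60937517, -0.0069658 ,  0.22100636]), array([[ 9.33053569e-01, -3.59736651e-01, -7.60669969e-04],
       [-3.59737276e-01, -9.33053130e-01, -9.73992978e-04],
       [-3.59364524e-04,  1.18242897e-03, -9.99999236e-01]]))
foot ((0.7085276246070862, -0.040970779955387115), (0.08024876564741135, 0.10965518653392792), 68.8900146484375) 3615
0.06 1361 [ 0.6993 -0.0377  0.0761] [ 0.6714 -0.063   0.06  ] [ 0.722  -0.0117  0.0899]
0.085 148 [ 0.6923 -0.0348  0.0895] [ 0.6775 -0.045   0.085 ] [ 0.7074 -0.0207  0.0949]
0.095 145 [ 0.6846 -0.0318  0.1002] [ 0.6616 -0.0408  0.0952] [ 0.6916 -0.0155  0.105 ]
0.105 190 [ 0.6757 -0.0283  0.109 ] [ 0.6619 -0.0382  0.1051] [ 0.6861 -0.0159  0.112 ]
0.112 360 [ 0.6727 -0.027   0.1149] [ 0.6629 -0.0366  0.112 ] [ 0.6824 -0.0183  0.1185]
```

View pics/w2.png

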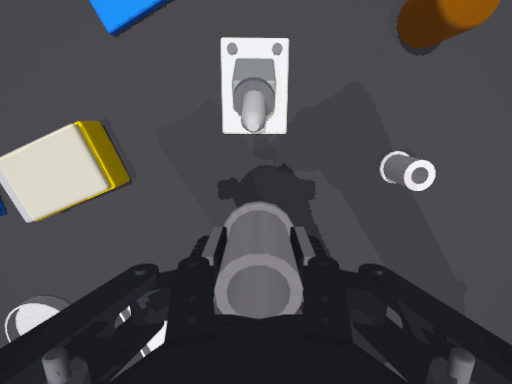

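In the wrist view the gauge foot is at (255,85), the pin tip at (254,125) and the held sleeve at (258,280), gripped straight.

```bash
python3 - <<'E'
from h import *
W=np.load("w2.npz")["W"];a=np.radians(-21.1);ex=np.array([np.cos(a),np.sin(a),0]);ey=np.array([-np.sin(a),np.cos(a),0]);o=np.array([.7085,-.041,0])
near=np.hypot(W[...,0]-.69,W[...,1]+.035)<.06
P=W[near&(W[...,2]>.055)]-o;g=np.c_[P@ex,P@ey,P[:,2]]
n=np.array([-.5,0,3**.5/2]);t=np.array([3**.5/2,0,.5])
s=g@n;u=g@t
h,e=np.histogram(s,np.arange(.05,.14,.003));print([(round(x,3),k) for x,k in zip(e,h)])
tip=s>s.max()-.006;print("smax",np.percentile(s,[97,99,99.8]).round(4))
for lo in np.arange(.055,.13,.008):
    k=(s>lo)&(s<lo+.008)
    if k.sum()>5:print(lo.round(3),k.sum(),"u",u[k].min().round(4),u[k].max().round(4),"y",g[k,1].min().round(4),g[k,1].max().round(4))
E
```

```text
[(np.float64(0.05), np.int64(53)), (np.float64(0.053), np.int64(53)), (np.float64(0.056), np.int64(45)), (np.float64(0.059), np.int64(38)), (np.float64(0.062), np.int64(56)), (np.float64(0.065), np.int64(138)), (np.float64(0.068), np.int64(58)), (np.float64(0.071), np.int64(88)), (np.float64(0.074), np.int64(699)), (np.float64(0.077), np.int64(33)), (np.float64(0.08), np.int64(30)), (np.float64(0.083), np.int64(34)), (np.float64(0.086), np.int64(36)), (np.float64(0.089), np.int64(29)), (np.float64(0.092), np.int64(40)), (np.float64(0.095), np.int64(36)), (np.float64(0.098), np.int64(35)), (np.float64(0.101), np.int64(38)), (np.float64(0.104), np.int64(35)), (np.float64(0.107), np.int64(39)), (np.float64(0.11), np.int64(47)), (np.float64(0.113), np.int64(134)), (np.float64(0.116), np.int64(123)), (np.float64(0.119), np.int64(108)), (np.float64(0.122), np.int64(77)), (np.float64(0.125), np.int64(0)), (np.float64(0.128), np.int64(0)), (np.float64(0.131), np.int64(0)), (np.float64(0.134), np.int64(0)), (np.float64(0.137), np.int64(0))]
smax [0.3342 0.3342 0.3342]
0.055 112 u 0.0078 0.0376 y -0.022 0.0223
0.063 242 u 0.0036 0.0409 y -0.022 0.0221
0.071 808 u 0.0028 0.0411 y -0.0202 0.0209
0.079 87 u 0.0196 0.0313 y -0.0109 0.0116
0.087 94 u 0.0214 0.0314 y -0.0108 0.0113
0.095 93 u 0.0194 0.0317 y -0.0106 0.0117
0.103 101 u 0.0207 0.0311 y -0.0104 0.0115
0.111 293 u 0.0098 0.0318 y -0.0112 0.0112
0.119 185 u 0.0142 0.0272 y -0.0067 0.0074
```

```bash
python3 -m jog '[{"hand":1,"x":-0.133,"y":-0.175,"z":0.03,"roll":-0.35},{"hand":1,"x":-0.133,"y":-0.175,"z":0.03,"roll":-0.35},{"hand":1,"x":-0.133,"y":-0.175,"z":0.03,"roll":-0.35},{"hand":1,"x":-0.133,"y":-0.175,"z":0.06,"roll":-0.35},{"hand":1,"x":-0.133,"y":-0.175,"z":0.11,"roll":-0.35},{"hand":1,"x":-0.133,"y":-0.175,"z":0.13,"roll":-0.35},{"hand":1,"x":-0.133,"y":-0.175,"z":0.13,"roll":-0.35}]'
python3 - <<'E'
from h import *
f=np.load("top.npz");W=pts(cal("top"),f["d"])
k=(W[...,2]>.013)&(W[...,2]<.026)&(abs(W[...,0]-.454)<.075)&(abs(W[...,1]-.203)<.075)
print("box",cv2.minAreaRect(W[k][:,:2].astype(np.float32)))
k=(W[...,2]>.013)&(W[...,2]<.026)&(abs(W[...,0]-.496)<.075)&(abs(W[...,1]-.394)<.075)
print("dish",cv2.minEnclosingCircle(W[k][:,:2].astype(np.float32)))
print(tool())
E
```

```text
t: 4.95
tcp_pos: [0.547, 0.2042, 0.0895]
ee_rot: [1.0, -0.008, -0.002, 0.001]
wrist_force: [0.1, -0.3, -0.7]
opening: 0.0345
grip_force: 60.1
box ((0.4533040225505829, 0.20287835597991943), (0.12077032029628754, 0.12102577090263367), 88.19490051269531)
dish ((0.49436068534851074, 0.3917554020881653), 0.058123547583818436)
(array([0.54699063, 0.2041721 , 0.08946021]), array([[ 0.99985507, -0.01656919, -0.00391239],
       [-0.01657764, -0.9998603 , -0.00213536],
       [-0.00387646,  0.00219991, -0.99999007]]))
```

```bash
python3 -m jog '[{"hand":1,"x":0,"y":0,"z":0.04,"roll":0},{"hand":1,"x":0,"y":0,"z":0.066,"roll":0},{"hand":1,"x":-0.007,"y":0,"z":0.066,"roll":0},{"hand":1,"x":-0.011,"y":0,"z":0.066,"roll":0},{"hand":1,"x":-0.014,"y":0,"z":0.066,"roll":0},{"hand":1,"x":-0.017,"y":0,"z":0.066,"roll":0},{"hand":1,"x":-0.02,"y":0,"z":0.066,"roll":0},{"hand":1,"x":-0.02,"y":0,"z":0.066,"roll":0}]'
cat >>h.py <<'E'
def tilt(name):
    # tilt of held sleeve from its top ring: plane fit + centre, in tool frame
    t,M=tool();c,im,d,W=shot(name)
    q=(W-t)@M   # tool coords (z down)
    k=(abs(q[...,1])<.0185)&(q[...,2]<-.030)&(q[...,2]>-.062)&(q[...,0]>-.05)&(q[...,0]<.03)&(d>0)
    p=q[k];print("n",len(p),p.min(0).round(4),p.max(0).round(4))
    b=p[:,2].min();
    return im,d,q,k
E
python3 - <<'E'
from h import *
im,d,q,k=tilt("w3");np.savez("w3.npz",q=q,im=im)
E
```

```text
t: 5.95
tcp_pos: [0.5353, 0.2067, 0.0277]
ee_rot: [1.0, -0.008, 0.007, -0.002]
wrist_force: [11.4, 0.0, -4.7]
opening: 0.0347
grip_force: 60.4
n 4860 [-0.0159 -0.0185 -0.0577] [ 0.0165  0.0185 -0.03  ]
```

View pics/w3.png

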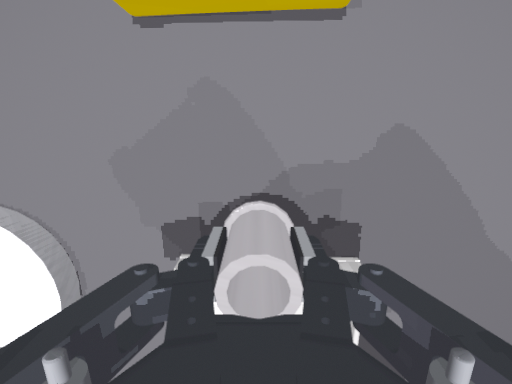

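The sleeve still stands straight in the grip, with its flange on the box's outer wall at 11 N. The arm is compliant, so I'll push further.

```bash
python3 -m jog '[{"hand":1,"x":-0.006,"y":0,"z":0,"roll":0},{"hand":1,"x":-0.012,"y":0,"z":0,"roll":0},{"hand":1,"x":-0.012,"y":0,"z":0,"roll":0}]'
python3 -m jog '[{"hand":1,"x":-0.006,"y":0,"z":0,"roll":0},{"hand":1,"x":-0.012,"y":0,"z":0,"roll":0},{"hand":1,"x":-0.012,"y":0,"z":0,"roll":0}]'
python3 - <<'E'
from h import *
tilt("w4")
E
```

```text
t: 6.38
tcp_pos: [0.5294, 0.2068, 0.0302]
ee_rot: [1.0, -0.009, 0.013, -0.003]
wrist_force: [18.3, -2.3, -1.8]
opening: 0.0348
grip_force: 61.8
t: 6.75
tcp_pos: [0.5205, 0.2072, 0.0321]
ee_rot: [1.0, -0.009, 0.015, -0.004]
wrist_force: [20.5, -3.3, 4.6]
opening: 0.0346
grip_force: 63.1
n 5859 [-0.0183 -0.0185 -0.0575] [ 0.0191  0.0185 -0.03  ]
```

```bash
cat >>h.py <<'E'
def slope(name):
    t,M=tool();c,im,d,W=shot(name);q=(W-t)@M
    k=(abs(q[...,1])<.005)&(q[...,2]<.015)&(q[...,2]>-.05)&(q[...,0]>-.03)&(q[...,0]<.06)&(d>0)
    p=q[k];out=[]
    for z in np.arange(-.05,.015,.005):
        s=p[(p[:,2]>z)&(p[:,2]<z+.005)]
        if len(s):out.append((round(z+.0025,4),round(float(np.median(s[:,0])),4)))
    print(out);return im,d,q,W
E
python3 - <<'E'
from h import *
slope("w4b")
q=np.load("w3.npz")["q"]
E
```

```text
[(np.float64(-0.0475), 0.0118), (np.float64(-0.0425), 0.0139), (np.float64(-0.0375), -0.014), (np.float64(-0.0325), -0.0127), (np.float64(-0.0275), -0.0115), (np.float64(-0.0225), 0.0191), (np.float64(-0.0175), 0.022), (np.float64(-0.0125), 0.0236), (np.float64(-0.0075), 0.0253), (np.float64(-0.0025), 0.0268), (np.float64(0.0025), 0.0305), (np.float64(0.0075), 0.0329)]
```

View pics/w4b.png

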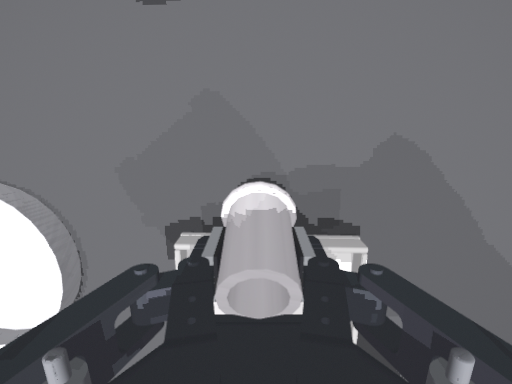

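The sleeve has swivelled about 18° in the grip, and the flange at (258,215) has swung out. I'll push on towards 30°.

```bash
python3 -m jog '[{"hand":1,"x":-0.004,"y":0,"z":0.001,"roll":0},{"hand":1,"x":-0.008,"y":0,"z":0.003,"roll":0},{"hand":1,"x":-0.008,"y":0,"z":0.003,"roll":0},{"hand":1,"x":-0.008,"y":0,"z":0.003,"roll":0}]'
python3 - <<'E'
from h import *
slope("w5")
E
```

```text
t: 7.35
tcp_pos: [0.5156, 0.208, 0.0307]
ee_rot: [1.0, -0.009, 0.018, -0.005]
wrist_force: [22.6, -4.9, 11.7]
opening: 0.0351
grip_force: 63.8
[(np.float64(-0.0475), 0.0117), (np.float64(-0.0425), 0.0141), (np.float64(-0.0375), -0.0147), (np.float64(-0.0325), -0.0124), (np.float64(-0.0275), -0.0107), (np.float64(-0.0225), 0.0225), (np.float64(-0.0175), 0.0248), (np.float64(-0.0125), 0.027), (np.float64(-0.0075), 0.029), (np.float64(-0.0025), 0.0333), (np.float64(0.0025), 0.0367)]
```

```bash
python3 -m jog '[{"hand":1,"x":-0.003,"y":0,"z":0.001,"roll":0},{"hand":1,"x":-0.005,"y":0,"z":0.001,"roll":0},{"hand":1,"x":-0.005,"y":0,"z":0.001,"roll":0}]'
python3 - <<'E'
from h import *
slope("w6")
E
```

```text
t: 7.78
tcp_pos: [0.5045, 0.2088, 0.0275]
ee_rot: [1.0, -0.009, 0.013, -0.004]
wrist_force: [14.0, -2.1, 9.2]
opening: 0.0348
grip_force: 61.6
[(np.float64(-0.0475), 0.0104), (np.float64(-0.0425), 0.0143), (np.float64(-0.0375), 0.0177), (np.float64(-0.0325), -0.0135), (np.float64(-0.0275), 0.025), (np.float64(-0.0225), 0.0292), (np.float64(-0.0175), 0.033), (np.float64(-0.0125), 0.0391), (np.float64(-0.0075), 0.0437)]
```

The sleeve slipped to about 37°, so I'll lift it, measure unloaded, then nudge it back on the rim.

```bash
python3 -m jog '[{"hand":1,"x":0.003,"y":0,"z":-0.03,"roll":0},{"hand":1,"x":0.0,"y":0,"z":-0.06,"roll":0},{"hand":1,"x":0,"y":0,"z":-0.06,"roll":0},{"hand":1,"x":0,"y":0,"z":-0.06,"roll":0}]'
python3 - <<'E'
from h import *
im,d,q,W=slope("w7")
k=(abs(q[...,1])<.03)&(q[...,2]>-.04)&(q[...,2]<.04)&(q[...,0]>.02)&(q[...,0]<.06)&(d>0)
p=q[k];print(p.max(0),p[p[:,0].argmax()], p[p[:,2].argmin()])
E
```

```text
t: 8.32
tcp_pos: [0.4907, 0.2065, 0.0809]
ee_rot: [1.0, -0.008, -0.0, 0.0]
wrist_force: [-0.2, -0.8, -1.0]
opening: 0.0348
grip_force: 62.5
[(np.float64(-0.0475), 0.0103), (np.float64(-0.0425), 0.0142), (np.float64(-0.0375), 0.018), (np.float64(-0.0325), -0.0136), (np.float64(-0.0275), 0.0256), (np.float64(-0.0225), 0.03), (np.float64(-0.0175), 0.0338), (np.float64(-0.0125), 0.0403), (np.float64(-0.0075), 0.0446)]
[0.04525631 0.0219375  0.00423305] [ 0.04525631  0.00075512 -0.01032858] [ 0.02026123  0.00223849 -0.03666613]
```

```bash
python3 - <<'E'
from h import *
a=cv2.imread("pics/w7.png")
im,_=manip.capture("side");cv2.imwrite("pics/s7.png",np.hstack([a[150:384,100:420],cv2.resize(im[120:260,170:370],None,fx=1.67,fy=1.67)[:234]]))
E
```

```text
(no output)
```

View pics/s7.png

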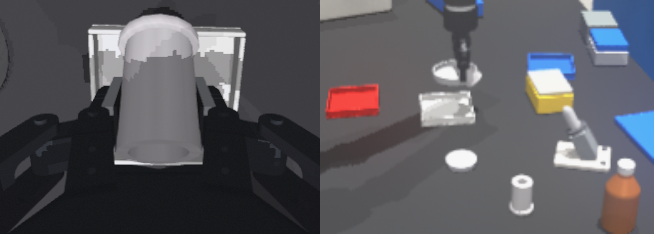

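The wrist crop shows the sleeve leaning about 38° over the box, and the side crop shows nothing disturbed. Next I press the lower half of its underside onto the far inner rim.

```bash
python3 -m jog '[{"hand":1,"x":-0.004,"y":0,"z":0.03,"roll":0},{"hand":1,"x":-0.003,"y":0,"z":0.043,"roll":0},{"hand":1,"x":0.0,"y":0,"z":0.047,"roll":0},{"hand":1,"x":0.003,"y":0,"z":0.05,"roll":0},{"hand":1,"x":0.006,"y":0,"z":0.054,"roll":0},{"hand":1,"x":0.009,"y":0,"z":0.058,"roll":0},{"hand":1,"x":0.009,"y":0,"z":0.058,"roll":0}]'
python3 - <<'E'
from h import *
slope("w8")
E
```

```text
t: 9.3
tcp_pos: [0.4959, 0.207, 0.0298]
ee_rot: [1.0, -0.008, -0.004, 0.003]
wrist_force: [-26.9, -7.3, 58.5]
opening: 0.0349
grip_force: 67.8
[(np.float64(-0.0475), 0.0112), (np.float64(-0.0425), 0.0147), (np.float64(-0.0375), 0.0168), (np.float64(-0.0325), 0.0204), (np.float64(-0.0275), 0.025), (np.float64(-0.0225), 0.0284), (np.float64(-0.0175), 0.0319), (np.float64(-0.0125), 0.0379), (np.float64(-0.0075), 0.0415)]
```

```bash
python3 -m jog '[{"hand":1,"x":0.004,"y":0,"z":0,"roll":0},{"hand":1,"x":0.008,"y":0,"z":0,"roll":0},{"hand":1,"x":0.008,"y":0,"z":0,"roll":0}]'
python3 - <<'E'
from h import *
slope("w9")
E
```

```text
t: 9.72
tcp_pos: [0.5037, 0.2066, 0.0278]
ee_rot: [1.0, -0.008, -0.005, 0.003]
wrist_force: [-20.9, -5.2, 43.3]
opening: 0.035
grip_force: 66.8
[(np.float64(-0.0475), 0.0126), (np.float64(-0.0425), 0.015), (np.float64(-0.0375), -0.0141), (np.float64(-0.0325), 0.0198), (np.float64(-0.0275), 0.0225), (np.float64(-0.0225), 0.0249), (np.float64(-0.0175), 0.0274), (np.float64(-0.0125), 0.0317), (np.float64(-0.0075), 0.0358)]
```

```bash
python3 -m jog '[{"hand":1,"x":-0.004,"y":0,"z":-0.06,"roll":0},{"hand":1,"x":0,"y":0,"z":-0.12,"roll":0},{"hand":1,"x":0.02,"y":0.04,"z":-0.18,"roll":0.1},{"hand":1,"x":0.0965,"y":0.2095,"z":-0.18,"roll":0.35},{"hand":1,"x":0.0965,"y":0.2095,"z":-0.18,"roll":0.35},{"hand":1,"x":0.0965,"y":0.2095,"z":-0.18,"roll":0.35},{"hand":1,"x":0.0965,"y":0.2095,"z":-0.18,"roll":0.35},{"hand":1,"x":0.0965,"y":0.2095,"z":-0.18,"roll":0.35},{"hand":1,"x":0.0965,"y":0.2095,"z":-0.18,"roll":0.35}]'
cat >>h.py <<'E'
SEAT=np.array([.6894,-.0336,.075]);N=np.array([-.5*.933,.5*.36,.866])
def held(name,s):
    # barrel +x line fit, flange far corner -> bottom centre in tool frame, shift to put it s along the pin
    im,d,q,W=slope(name)
    k=(abs(q[...,1])<.004)&(q[...,2]>-.05)&(q[...,2]<-.016)&(q[...,0]>.008)&(q[...,0]<.04)&(d>0)
    p=q[k]
    for _ in range(3):
        f=np.polyfit(p[:,2],p[:,0],1);p=p[abs(p[:,0]-np.polyval(f,p[:,2]))<.002]
    th=np.arctan(f[0]);k=(abs(q[...,1])<.004)&(q[...,2]>-.03)&(q[...,2]<.03)&(q[...,0]>.02)&(q[...,0]<.07)&(d>0)
    a=np.array([np.sin(th),np.cos(th)]);b=np.array([np.cos(th),-np.sin(th)])
    e=q[k];e=e[np.c_[e[:,0],e[:,2]]@b>0];pr=np.c_[e[:,0],e[:,2]]@a
    line0=np.array([np.polyval(f,0),0])@b-.018   # axis b-coordinate
    fl=(np.c_[e[:,0],e[:,2]]@b>line0+.0195)&(np.c_[e[:,0],e[:,2]]@b<line0+.024)
    abot=np.percentile(pr[fl],[2,50,97]);C=line0*b+abot[2]*a
    print("tilt",np.degrees(th).round(1),"flange a",abot.round(4),"bottom xz",C.round(4))
    t,M=tool();print("tool",t.round(4));tgt=M.T@(SEAT+s*N-t);print("shift",(tgt-np.array([C[0],0,C[1]])).round(4))
    print("1mm along pin in tool",(M.T@N*.01).round(4))
E
python3 - <<'E'
from h import *
held("w10",.062)
E
```

```text
t: 10.9
tcp_pos: [0.6013, -0.002, 0.2034]
ee_rot: [0.984, -0.18, -0.0, -0.001]
wrist_force: [0.2, 0.0, -1.8]
opening: 0.0347
grip_force: 62.8
[(np.float64(-0.0475), 0.0121), (np.float64(-0.0425), 0.0146), (np.float64(-0.0375), 0.0154), (np.float64(-0.0325), 0.0196), (np.float64(-0.0275), 0.0226), (np.float64(-0.0225), 0.025), (np.float64(-0.0175), 0.0278), (np.float64(-0.0125), 0.0325), (np.float64(-0.0075), 0.0364)]
tilt 27.5 flange a [0.0039 0.006  0.0097] bottom xz [0.0176 0.0018]
tool [ 0.6013 -0.002   0.2035]
shift [ 0.0451 -0.0018  0.073 ]
1mm along pin in tool [-0.005  -0.     -0.0087]
```

```bash
python3 -m jog '[{"hand":1,"x":0.031,"y":-0.002,"z":0.03,"roll":0},{"hand":1,"x":0.031,"y":-0.002,"z":0.049,"roll":0},{"hand":1,"x":0.038,"y":-0.002,"z":0.061,"roll":0},{"hand":1,"x":0.045,"y":-0.002,"z":0.073,"roll":0},{"hand":1,"x":0.05,"y":-0.002,"z":0.0817,"roll":0},{"hand":1,"x":0.05,"y":-0.002,"z":0.0817,"roll":0}]'
python3 - <<'E'
from h import *
held("w11",.05)
im,_=manip.capture("side");cv2.imwrite("pics/s11.png",np.hstack([cv2.resize(im[160:240,270:380],None,fx=4,fy=4),cv2.imread("pics/w11.png")[50:370,110:430]]))
E
```

```text
t: 11.7
tcp_pos: [0.6489, -0.0206, 0.121]
ee_rot: [0.983, -0.182, -0.0, 0.0]
wrist_force: [0.7, 0.3, -0.2]
opening: 0.0345
grip_force: 62.8
[(np.float64(-0.0475), 0.012), (np.float64(-0.0425), 0.0146), (np.float64(-0.0375), -0.0144), (np.float64(-0.0325), 0.0196), (np.float64(-0.0275), 0.0225), (np.float64(-0.0225), 0.0251), (np.float64(-0.0175), 0.0277), (np.float64(-0.0125), 0.0322), (np.float64(-0.0075), 0.0364), (np.float64(0.0075), 0.0337), (np.float64(0.0125), 0.035)]
tilt 27.6 flange a [0.0042 0.006  0.01  ] bottom xz [0.0177 0.002 ]
tool [ 0.6491 -0.0204  0.1216]
shift [-0.0003 -0.0022  0.0013]
1mm along pin in tool [-0.005  -0.     -0.0087]
```

View pics/s11.png

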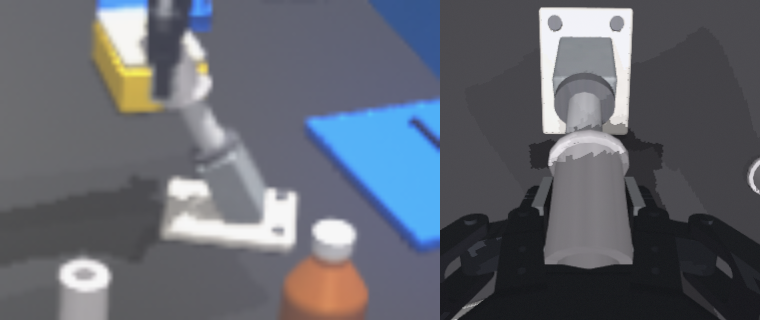

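Both crops show the flange just above the pin tip and in line with it. The sleeve sits about 7 px (3 mm) to the right of the pin, so I'll correct that and slide down.

```bash
python3 -m jog '[{"hand":1,"x":0,"y":-0.003,"z":0,"roll":0},{"hand":1,"x":0,"y":-0.003,"z":0,"roll":0},{"hand":1,"x":0.0025,"y":-0.003,"z":0.0055,"roll":0},{"hand":1,"x":0.005,"y":-0.003,"z":0.01,"roll":0},{"hand":1,"x":0.0075,"y":-0.003,"z":0.0143,"roll":0},{"hand":1,"x":0.0075,"y":-0.003,"z":0.0143,"roll":0}]'
python3 - <<'E'
from h import *
held("w12",.035)
E
```

```text
t: 12.55
tcp_pos: [0.6569, -0.0205, 0.1065]
ee_rot: [0.983, -0.182, -0.001, 0.0]
wrist_force: [-0.7, -0.4, -1.1]
opening: 0.0347
grip_force: 62.8
[(np.float64(-0.0475), 0.0121), (np.float64(-0.0425), 0.0146), (np.float64(-0.0375), 0.0154), (np.float64(-0.0325), 0.0197), (np.float64(-0.0275), 0.0225), (np.float64(-0.0225), 0.0252), (np.float64(-0.0175), 0.0278), (np.float64(-0.0125), 0.0322), (np.float64(-0.0075), 0.0364), (np.float64(0.0075), 0.0342), (np.float64(0.0125), 0.0361)]
tilt 27.6 flange a [0.0042 0.0098 0.0502] bottom xz [0.0364 0.0376]
tool [ 0.657  -0.0203  0.1069]
shift [-0.0189  0.0008 -0.036 ]
1mm along pin in tool [-0.005  -0.     -0.0087]
```

Past 40 mm with no force, so this is the wide bore. I'll continue towards the seat.

```bash
python3 -m jog '[{"hand":1,"x":0.003,"y":0,"z":0.0052,"roll":0},{"hand":1,"x":0.006,"y":0,"z":0.0104,"roll":0},{"hand":1,"x":0.009,"y":0,"z":0.0156,"roll":0},{"hand":1,"x":0.012,"y":0,"z":0.0208,"roll":0},{"hand":1,"x":0.0145,"y":0,"z":0.025,"roll":0},{"hand":1,"x":0.0145,"y":0,"z":0.025,"roll":0}]'
python3 - <<'E'
from h import *
held("w13",.006)
E
```

```text
t: 13.35
tcp_pos: [0.6702, -0.0255, 0.0814]
ee_rot: [0.983, -0.182, -0.001, 0.0]
wrist_force: [-1.4, 0.4, -3.8]
opening: 0.0351
grip_force: 62.7
[(np.float64(-0.0475), 0.0121), (np.float64(-0.0425), 0.0146), (np.float64(-0.0375), -0.0142), (np.float64(-0.0325), 0.0196), (np.float64(-0.0275), 0.0225), (np.float64(-0.0225), 0.0251), (np.float64(-0.0175), 0.0276), (np.float64(-0.0125), 0.0322), (np.float64(-0.0075), 0.0363), (np.float64(-0.0025), 0.0386), (np.float64(0.0025), 0.0414), (np.float64(0.0075), 0.0418), (np.float64(0.0125), 0.0434)]
tilt 27.6 flange a [0.0044 0.014  0.0218] bottom xz [0.0232 0.0125]
tool [ 0.6701 -0.0255  0.0815]
shift [-0.0053  0.0007 -0.0112]
1mm along pin in tool [-0.005  -0.     -0.0087]
```

```bash
python3 -m jog '[{"hand":1,"x":0.0015,"y":0,"z":0.0026,"roll":0},{"hand":1,"x":0.003,"y":0,"z":0.0052,"roll":0},{"hand":1,"x":0.0036,"y":0,"z":0.0062,"roll":0},{"hand":1,"x":0.0036,"y":0,"z":0.0062,"roll":0}]'
python3 - <<'E'
from h import *
im,d,q,W=slope("w14")
E
```

```text
t: 13.9
tcp_pos: [0.6717, -0.0258, 0.0778]
ee_rot: [0.983, -0.182, -0.002, 0.0]
wrist_force: [-11.7, 2.8, 11.1]
opening: 0.0347
grip_force: 64.1
[(np.float64(-0.0475), 0.012), (np.float64(-0.0425), 0.0146), (np.float64(-0.0375), 0.0154), (np.float64(-0.0325), 0.0197), (np.float64(-0.0275), 0.0226), (np.float64(-0.0225), 0.0252), (np.float64(-0.0175), 0.0278), (np.float64(-0.0125), 0.0326), (np.float64(-0.0075), 0.0372), (np.float64(-0.0025), 0.0394), (np.float64(0.0025), 0.0403), (np.float64(0.0075), 0.0413), (np.float64(0.0125), 0.0441)]
```

It is on the seat at 16 N with about 1 mm and 2° left. I'll loosen the fingers so it settles home by itself, then check and regrip.

```bash
python3 -m jog '[{"hand":0.45,"x":-0.001,"y":0,"z":-0.001,"roll":0},{"hand":0.45,"x":-0.001,"y":0,"z":-0.001,"roll":0},{"hand":0.45,"x":-0.001,"y":0,"z":-0.001,"roll":0},{"hand":0.45,"x":-0.001,"y":0,"z":-0.001,"roll":0},{"hand":0.45,"x":-0.001,"y":0,"z":-0.001,"roll":0},{"hand":0.45,"x":-0.001,"y":0,"z":-0.001,"roll":0}]'
python3 - <<'E'
from h import *
im,d,q,W=slope("w14b")
cv2.imwrite("pics/c14.png",im[50:370,90:430])
E
```

```text
t: 14.7
tcp_pos: [0.6731, -0.0263, 0.077]
ee_rot: [0.983, -0.182, 0.0, 0.0]
wrist_force: [0.5, 0.4, 0.2]
opening: 0.0468
grip_force: 0.0
[(np.float64(-0.0475), 0.0077), (np.float64(-0.0425), 0.0107), (np.float64(-0.0375), 0.013), (np.float64(-0.0325), 0.0163), (np.float64(-0.0275), 0.0195), (np.float64(-0.0225), 0.0223), (np.float64(-0.0175), 0.0252), (np.float64(-0.0125), 0.0304), (np.float64(-0.0075), 0.0357), (np.float64(-0.0025), 0.0382), (np.float64(0.0025), 0.0386), (np.float64(0.0075), 0.0402), (np.float64(0.0125), 0.0429)]
```

View pics/c14.png

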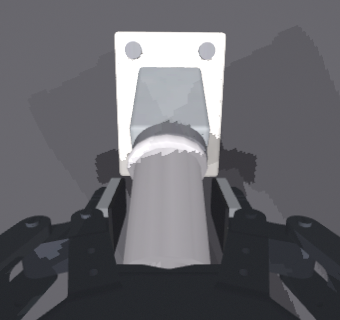

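The crop shows the sleeve flush on the seat, flange at (168,150), leaning 30.3° after a pause, so it is fully home and goes to the dish. Regrip and withdraw along the pin.

```bash
python3 -m jog '[{"hand":1,"x":0,"y":0,"z":0,"roll":0},{"hand":1,"x":0,"y":0,"z":0,"roll":0},{"hand":1,"x":0,"y":0,"z":0,"roll":0},{"hand":1,"x":0,"y":0,"z":0,"roll":0},{"hand":1,"x":-0.005,"y":0,"z":-0.0087,"roll":0},{"hand":1,"x":-0.01,"y":0,"z":-0.0173,"roll":0},{"hand":1,"x":-0.016,"y":0,"z":-0.0277,"roll":0},{"hand":1,"x":-0.022,"y":0,"z":-0.038,"roll":0},{"hand":1,"x":-0.028,"y":0,"z":-0.0485,"roll":0},{"hand":1,"x":-0.035,"y":0,"z":-0.0606,"roll":0},{"hand":1,"x":-0.045,"y":0,"z":-0.1,"roll":0},{"hand":1,"x":-0.045,"y":0,"z":-0.1,"roll":0}]'
python3 - <<'E'
from h import *
held("w15",.06);t,M=tool();print(to([.475,.399,.15]))
E
```

```text
t: 16.25
tcp_pos: [0.6328, -0.0094, 0.1813]
ee_rot: [0.983, -0.181, 0.003, -0.001]
wrist_force: [1.1, 0.1, -0.7]
opening: 0.0348
grip_force: 60.0
[(np.float64(-0.0475), 0.0075), (np.float64(-0.0425), 0.0105), (np.float64(-0.0375), 0.0129), (np.float64(-0.0325), 0.0159), (np.float64(-0.0275), 0.0192), (np.float64(-0.0225), 0.0221), (np.float64(-0.0175), 0.025), (np.float64(-0.0125), 0.0299), (np.float64(-0.0075), 0.0341)]
tilt 29.9 flange a [0.0041 0.0062 0.01  ] bottom xz [0.0158 0.0025]
tool [ 0.6318 -0.0099  0.1792]
shift [0.0163 0.0016 0.0499]
1mm along pin in tool [-0.005  -0.     -0.0087]
[-0.2925 -0.326   0.0286]
```

```bash
python3 -m jog '[{"hand":1,"x":-0.2925,"y":-0.326,"z":0.02,"roll":0},{"hand":1,"x":-0.2925,"y":-0.326,"z":0.02,"roll":0},{"hand":1,"x":-0.2925,"y":-0.326,"z":0.02,"roll":0},{"hand":1,"x":-0.2925,"y":-0.326,"z":0.02,"roll":0},{"hand":1,"x":-0.2925,"y":-0.326,"z":0.02,"roll":0},{"hand":1,"x":-0.2925,"y":-0.326,"z":0.02,"roll":0},{"hand":1,"x":-0.2925,"y":-0.326,"z":0.02,"roll":0},{"hand":1,"x":-0.2925,"y":-0.326,"z":0.08,"roll":0},{"hand":1,"x":-0.2925,"y":-0.326,"z":0.12,"roll":0},{"hand":1,"x":-0.2925,"y":-0.326,"z":0.12,"roll":0}]'
python3 - <<'E'
from h import *
print(to([.475,.399,.018]),tool()[0])
E
```

```text
t: 17.55
tcp_pos: [0.4713, 0.3958, 0.0527]
ee_rot: [0.983, -0.181, -0.003, 0.004]
wrist_force: [-0.1, -0.4, -0.7]
opening: 0.0349
grip_force: 60.1
[ 0.0025 -0.0046  0.0346] [0.47129706 0.39578111 0.05265308]
```

```bash
python3 -m jog '[{"hand":1,"x":0.002,"y":-0.004,"z":0.02,"roll":0},{"hand":1,"x":0.002,"y":-0.004,"z":0.03,"roll":0},{"hand":1,"x":0.002,"y":-0.004,"z":0.034,"roll":0},{"hand":1,"x":0.002,"y":-0.004,"z":0.034,"roll":0}]'
python3 - <<'E'
from h import *
print(tool()[0]); slope("w16")
E
```

```text
t: 18.05
tcp_pos: [0.4777, 0.4018, 0.0233]
ee_rot: [0.983, -0.182, 0.0, -0.0]
wrist_force: [0.6, 0.9, -1.5]
opening: 0.0344
grip_force: 60.2
[0.4776509  0.40176739 0.02326802]
[(np.float64(-0.0475), 0.0076), (np.float64(-0.0425), 0.0105), (np.float64(-0.0375), 0.013), (np.float64(-0.0325), 0.016), (np.float64(-0.0275), 0.0192), (np.float64(-0.0225), 0.022), (np.float64(-0.0175), 0.025), (np.float64(-0.0125), 0.03), (np.float64(-0.0075), 0.0342)]
```

```bash
python3 -m jog '[{"hand":1,"x":0,"y":0,"z":0.003,"roll":0},{"hand":1,"x":0,"y":0,"z":0.006,"roll":0},{"hand":1,"x":0,"y":0,"z":0.006,"roll":0}]'
python3 -m jog '[{"hand":0.5,"x":0,"y":0,"z":0,"roll":0},{"hand":0.4,"x":0,"y":0,"z":0,"roll":0},{"hand":0.3,"x":0,"y":0,"z":0,"roll":0},{"hand":0.3,"x":0,"y":0,"z":0,"roll":0},{"hand":0.3,"x":0,"y":0,"z":0,"roll":0},{"hand":0.3,"x":0,"y":0,"z":0,"roll":0}]'
python3 - <<'E'
from h import *
im,d,q,W=slope("w17")
s=W[(W[...,2]>.056)&(W[...,2]<.072)&(np.hypot(W[...,0]-.494,W[...,1]-.392)<.05)&(d>0)];print(len(s),s.mean(0),s.min(0),s.max(0))
E
```

```text
t: 18.48
tcp_pos: [0.4778, 0.4019, 0.0173]
ee_rot: [0.983, -0.182, 0.0, -0.0]
wrist_force: [0.2, -0.7, 0.2]
opening: 0.0347
grip_force: 60.3
t: 19.23
tcp_pos: [0.4775, 0.4017, 0.017]
ee_rot: [0.983, -0.182, 0.0, 0.0]
wrist_force: [-0.8, 0.2, 0.1]
opening: 0.0597
grip_force: 0.0
[(np.float64(-0.0475), 0.0322), (np.float64(-0.0425), 0.0074), (np.float64(-0.0375), 0.0073), (np.float64(-0.0325), 0.0074), (np.float64(-0.0275), 0.0074), (np.float64(-0.0225), 0.0074), (np.float64(-0.0175), 0.0073), (np.float64(-0.0125), 0.0074), (np.float64(-0.0075), 0.0073), (np.float64(-0.0025), 0.0074), (np.float64(0.0025), 0.0075), (np.float64(0.0075), 0.0382), (np.float64(0.0125), 0.0484)]
6046 [0.49262936 0.39401587 0.06347357] [0.46085951 0.34809002 0.05600514] [0.51390899 0.44157289 0.07199938]
```

View pics/w17.png

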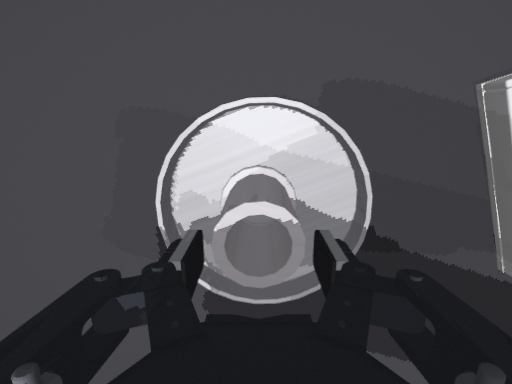

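The sleeve stands upright in the dish: the barrel line is vertical and the ring at (258,245) is clear of the fingers. Now the second one.

```bash
python3 -m jog '[{"hand":0.3,"x":0,"y":0,"z":-0.06,"roll":0},{"hand":0.3,"x":0,"y":0,"z":-0.12,"roll":0},{"hand":0,"x":0.02,"y":0.04,"z":-0.17,"roll":0},{"hand":0,"x":0.2745,"y":0.518,"z":-0.185,"roll":0},{"hand":0,"x":0.2745,"y":0.518,"z":-0.185,"roll":0},{"hand":0,"x":0.2745,"y":0.518,"z":-0.185,"roll":0},{"hand":0,"x":0.2745,"y":0.518,"z":-0.185,"roll":0},{"hand":0,"x":0.2745,"y":0.518,"z":-0.185,"roll":0},{"hand":0,"x":0.2745,"y":0.518,"z":-0.185,"roll":0},{"hand":0,"x":0.2745,"y":0.518,"z":-0.185,"roll":0},{"hand":0,"x":0.2745,"y":0.518,"z":-0.185,"roll":0},{"hand":0,"x":0.2745,"y":0.518,"z":-0.185,"roll":0}]'
python3 -m jog '[{"hand":0,"x":0,"y":0,"z":0,"roll":0},{"hand":0,"x":0,"y":0,"z":0,"roll":0},{"hand":0,"x":0,"y":0,"z":0,"roll":0}]'
python3 - <<'E'
from h import *
c,im,d,W=shot("w18")
s=W[(W[...,2]>.05)&(W[...,2]<.066)&(np.hypot(W[...,0]-.549,W[...,1]+.180)<.035)]
m=(s.max(0)+s.min(0))/2
print(len(s),m,np.ptp(s,axis=0)); print(to([m[0],m[1],.012]),tool())
E
```

```text
t: 20.78
tcp_pos: [0.5486, -0.1836, 0.2024]
ee_rot: [0.983, -0.183, 0.0, 0.001]
wrist_force: [0.7, 0.6, 0.4]
opening: 0.0853
grip_force: 0.0
t: 21.15
tcp_pos: [0.5491, -0.1781, 0.202]
ee_rot: [0.984, -0.18, -0.0, -0.0]
wrist_force: [-0.6, 0.9, 1.0]
opening: 0.0855
grip_force: 0.0
687 [ 0.54952247 -0.17951913  0.05603215] [0.03533057 0.03548948 0.01182647]
[0.0008 0.0011 0.1901] (array([ 0.54914504, -0.17827183,  0.20211197]), array([[ 9.35101740e-01, -3.54379366e-01,  2.99483146e-05],
       [-3.54379334e-01, -9.35101613e-01,  5.11113115e-04],
       [-1.53123224e-04, -4.88555827e-04, -9.99999869e-01]]))
```

```bash
python3 -m jog '[{"hand":0,"x":0.001,"y":0.001,"z":0.06,"roll":0},{"hand":0,"x":0.001,"y":0.001,"z":0.12,"roll":0},{"hand":0,"x":0.001,"y":0.001,"z":0.17,"roll":0},{"hand":0,"x":0.001,"y":0.001,"z":0.19,"roll":0},{"hand":1,"x":0.001,"y":0.001,"z":0.19,"roll":0},{"hand":1,"x":0.001,"y":0.001,"z":0.19,"roll":0},{"hand":1,"x":0.001,"y":0.001,"z":0.19,"roll":0},{"hand":1,"x":0.001,"y":0.001,"z":0.19,"roll":0},{"hand":1,"x":0.001,"y":0.001,"z":0.19,"roll":0},{"hand":1,"x":0.001,"y":0.001,"z":0.14,"roll":0},{"hand":1,"x":0.001,"y":0.001,"z":0.08,"roll":0},{"hand":1,"x":0.001,"y":0.001,"z":0.05,"roll":0}]'
python3 - <<'E'
from h import *
print(to([.547,.2045,.10]),tool()[0])
E
```

```text
t: 22.7
tcp_pos: [0.551, -0.182, 0.1559]
ee_rot: [0.983, -0.182, 0.003, 0.0]
wrist_force: [0.3, 0.6, -1.3]
opening: 0.0349
grip_force: 60.4
[-0.1421 -0.3596  0.0553] [ 0.55095739 -0.18204439  0.15594063]
```

```bash
python3 -m jog '[{"hand":1,"x":-0.142,"y":-0.36,"z":0,"roll":-0.35},{"hand":1,"x":-0.142,"y":-0.36,"z":0,"roll":-0.35},{"hand":1,"x":-0.142,"y":-0.36,"z":0,"roll":-0.35},{"hand":1,"x":-0.142,"y":-0.36,"z":0,"roll":-0.35},{"hand":1,"x":-0.142,"y":-0.36,"z":0,"roll":-0.35},{"hand":1,"x":-0.142,"y":-0.36,"z":0,"roll":-0.35},{"hand":1,"x":-0.142,"y":-0.36,"z":0.05,"roll":-0.35},{"hand":1,"x":-0.142,"y":-0.36,"z":0.1,"roll":-0.35},{"hand":1,"x":-0.142,"y":-0.36,"z":0.1,"roll":-0.35},{"hand":1,"x":-0.142,"y":-0.36,"z":0.1,"roll":-0.35}]'
python3 - <<'E'
from h import *
print(to([.547,.2045,.023]),tool())
E
```

```text
t: 23.95
tcp_pos: [0.5467, 0.2055, 0.0537]
ee_rot: [1.0, -0.008, 0.001, -0.0]
wrist_force: [0.4, -0.2, 0.2]
opening: 0.0348
grip_force: 60.4
[0.0002 0.001  0.0307] (array([0.54672164, 0.20550041, 0.05372169]), array([[ 9.99869096e-01, -1.60011124e-02,  2.39915090e-03],
       [-1.60025452e-02, -9.99871783e-01,  5.79211146e-04],
       [ 2.38957527e-03, -6.17527845e-04, -9.99996954e-01]]))
```

```bash
python3 -m jog '[{"hand":1,"x":0,"y":0.001,"z":0.031,"roll":0},{"hand":1,"x":-0.01,"y":0.001,"z":0.031,"roll":0},{"hand":1,"x":-0.015,"y":0.001,"z":0.031,"roll":0},{"hand":1,"x":-0.02,"y":0.001,"z":0.031,"roll":0},{"hand":1,"x":-0.025,"y":0.001,"z":0.031,"roll":0},{"hand":1,"x":-0.03,"y":0.001,"z":0.031,"roll":0},{"hand":1,"x":-0.034,"y":0.001,"z":0.031,"roll":0},{"hand":1,"x":-0.038,"y":0.001,"z":0.032,"roll":0},{"hand":1,"x":-0.042,"y":0.001,"z":0.033,"roll":0},{"hand":1,"x":-0.046,"y":0.001,"z":0.034,"roll":0},{"hand":1,"x":-0.048,"y":0.001,"z":0.034,"roll":0},{"hand":1,"x":-0.048,"y":0.001,"z":0.034,"roll":0}]'
python3 - <<'E'
from h import *
held("w20",.06)
E
```

```text
t: 25.45
tcp_pos: [0.5172, 0.2061, 0.0282]
ee_rot: [1.0, -0.01, 0.019, -0.005]
wrist_force: [22.1, -5.6, 8.9]
opening: 0.0349
grip_force: 63.8
[(np.float64(-0.0475), 0.0103), (np.float64(-0.0425), 0.0129), (np.float64(-0.0375), -0.0124), (np.float64(-0.0325), 0.015), (np.float64(-0.0275), 0.0191), (np.float64(-0.0225), 0.0214), (np.float64(-0.0175), 0.0233), (np.float64(-0.0125), 0.0255), (np.float64(-0.0075), 0.0274), (np.float64(-0.0025), 0.0314), (np.float64(0.0025), 0.0352)]
tilt 21.8 flange a [0.0097 0.0125 0.0453] bottom xz [0.0264 0.0382]
tool [0.5172 0.2061 0.0281]
shift [ 0.1259  0.2251 -0.1335]
1mm along pin in tool [-0.0044 -0.0018 -0.0088]
```

```bash
python3 -m jog '[{"hand":1,"x":-0.002,"y":0,"z":0.0005,"roll":0},{"hand":1,"x":-0.004,"y":0,"z":0.001,"roll":0},{"hand":1,"x":-0.004,"y":0,"z":0.001,"roll":0}]'
python3 - <<'E'
from h import *
held("w21",.06)
E
```

```text
t: 25.88
tcp_pos: [0.5116, 0.2068, 0.0268]
ee_rot: [1.0, -0.009, 0.018, -0.005]
wrist_force: [18.9, -4.6, 10.0]
opening: 0.0347
grip_force: 63.4
[(np.float64(-0.0475), 0.01), (np.float64(-0.0425), 0.0132), (np.float64(-0.0375), -0.0133), (np.float64(-0.0325), 0.0171), (np.float64(-0.0275), 0.0214), (np.float64(-0.0225), 0.0241), (np.float64(-0.0175), 0.027), (np.float64(-0.0125), 0.0296), (np.float64(-0.0075), 0.0341), (np.float64(-0.0025), 0.0387)]
tilt 28.7 flange a [0.0114 0.0157 0.0541] bottom xz [0.0384 0.0407]
tool [0.5116 0.2068 0.0267]
shift [ 0.1192  0.2258 -0.1377]
1mm along pin in tool [-0.0044 -0.0018 -0.0088]
```

28.7° is good. I'll relax the push, lift and go to the pin.

```bash
python3 -m jog '[{"hand":1,"x":0.016,"y":0,"z":0,"roll":0},{"hand":1,"x":0.03,"y":0,"z":-0.02,"roll":0},{"hand":1,"x":0.03,"y":0,"z":-0.08,"roll":0},{"hand":1,"x":0.03,"y":0,"z":-0.14,"roll":0},{"hand":1,"x":0.10,"y":0.2095,"z":-0.18,"roll":0.35},{"hand":1,"x":0.10,"y":0.2095,"z":-0.18,"roll":0.35},{"hand":1,"x":0.10,"y":0.2095,"z":-0.18,"roll":0.35},{"hand":1,"x":0.10,"y":0.2095,"z":-0.18,"roll":0.35},{"hand":1,"x":0.10,"y":0.2095,"z":-0.18,"roll":0.35},{"hand":1,"x":0.10,"y":0.2095,"z":-0.18,"roll":0.35},{"hand":1,"x":0.10,"y":0.2095,"z":-0.18,"roll":0.35}]'
python3 - <<'E'
from h import *
held("w22",.052)
E
```

```text
t: 27.3
tcp_pos: [0.5896, -0.0034, 0.1973]
ee_rot: [0.984, -0.18, -0.0, -0.0]
wrist_force: [-1.0, 0.0, -1.2]
opening: 0.0345
grip_force: 62.3
[(np.float64(-0.0475), 0.0101), (np.float64(-0.0425), 0.0132), (np.float64(-0.0375), -0.0131), (np.float64(-0.0325), 0.017), (np.float64(-0.0275), 0.021), (np.float64(-0.0225), 0.0236), (np.float64(-0.0175), 0.0263), (np.float64(-0.0125), 0.0289), (np.float64(-0.0075), 0.0319), (np.float64(-0.0025), 0.0365)]
tilt 27.5 flange a [0.011  0.0133 0.0168] bottom xz [0.0198 0.0087]
tool [ 0.5897 -0.0036  0.1972]
shift [ 0.0581 -0.0074  0.0684]
1mm along pin in tool [-0.005  -0.     -0.0087]
```

```bash
python3 -m jog '[{"hand":1,"x":0.044,"y":-0.008,"z":0.02,"roll":0},{"hand":1,"x":0.044,"y":-0.008,"z":0.044,"roll":0},{"hand":1,"x":0.051,"y":-0.008,"z":0.056,"roll":0},{"hand":1,"x":0.058,"y":-0.008,"z":0.0684,"roll":0},{"hand":1,"x":0.058,"y":-0.008,"z":0.0684,"roll":0},{"hand":1,"x":0.058,"y":-0.008,"z":0.0684,"roll":0}]'
python3 - <<'E'
from h import *
held("w23",.052)
t,M=tool();C=np.array([.0198,0,.0087]);print("bottom s/lat err",(M.T@(SEAT+.052*N-t)-C).round(4))
E
```

```text
t: 28.1
tcp_pos: [0.6476, -0.0188, 0.1295]
ee_rot: [0.983, -0.182, 0.001, -0.0]
wrist_force: [-0.4, -0.2, -1.3]
opening: 0.0347
grip_force: 62.3
[(np.float64(-0.0475), 0.01), (np.float64(-0.0425), 0.0132), (np.float64(-0.0375), -0.0131), (np.float64(-0.0325), 0.0168), (np.float64(-0.0275), 0.021), (np.float64(-0.0225), 0.0236), (np.float64(-0.0175), 0.0262), (np.float64(-0.0125), 0.0287), (np.float64(-0.0075), 0.0319), (np.float64(-0.0025), 0.0367)]
tilt 27.5 flange a [0.0111 0.0131 0.0169] bottom xz [0.0198 0.0088]
tool [ 0.6477 -0.0187  0.1296]
shift [-0.0015 -0.0011  0.0008]
1mm along pin in tool [-0.005  -0.     -0.0087]
bottom s/lat err [-0.0015 -0.0011  0.0009]
```

```bash
python3 -m jog '[{"hand":1,"x":-0.001,"y":-0.001,"z":0.001,"roll":0},{"hand":1,"x":0.0,"y":-0.001,"z":0.004,"roll":0},{"hand":1,"x":0.002,"y":-0.001,"z":0.007,"roll":0},{"hand":1,"x":0.0035,"y":-0.001,"z":0.0095,"roll":0},{"hand":1,"x":0.0035,"y":-0.001,"z":0.0095,"roll":0},{"hand":1,"x":0.0035,"y":-0.001,"z":0.0095,"roll":0}]'
python3 -m jog '[{"hand":1,"x":0.0005,"y":0,"z":0.0009,"roll":0},{"hand":1,"x":0.001,"y":0,"z":0.0017,"roll":0},{"hand":1,"x":0.0015,"y":0,"z":0.0026,"roll":0},{"hand":1,"x":0.0015,"y":0,"z":0.0026,"roll":0}]'
python3 - <<'E'
from h import *
t,M=tool();C=np.array([.0198,0,.0087]);b=t+M@C;print("s",((b-SEAT)@N).round(4),(M.T@(b-SEAT-((b-SEAT)@N)*N)).round(4))
E
```

```text
t: 28.9
tcp_pos: [0.6512, -0.0189, 0.1192]
ee_rot: [0.983, -0.181, 0.0, -0.0]
wrist_force: [1.0, 0.7, -0.6]
opening: 0.0348
grip_force: 62.4
t: 29.4
tcp_pos: [0.6519, -0.0188, 0.1183]
ee_rot: [0.983, -0.181, -0.0, -0.0]
wrist_force: [-5.4, 2.4, 9.7]
opening: 0.0351
grip_force: 63.3
s 0.0403 [-0.0004 -0.0004  0.0002]
```

It stops at 40.3 mm from the seat with about 11 N on the cone, the expected short stop. I'll hold it there briefly, confirm, then back out.

```bash
python3 -m jog '[{"hand":1,"x":0.0005,"y":0,"z":0.0009,"roll":0},{"hand":1,"x":0.0005,"y":0,"z":0.0009,"roll":0},{"hand":1,"x":0.0005,"y":0,"z":0.0009,"roll":0},{"hand":1,"x":0.0005,"y":0,"z":0.0009,"roll":0},{"hand":1,"x":0.0005,"y":0,"z":0.0009,"roll":0},{"hand":1,"x":0.0005,"y":0,"z":0.0009,"roll":0}]'
python3 - <<'E'
from h import *
held("w24",.04);t,M=tool();C=np.array([.0198,0,.0087]);b=t+M@C;print("s",((b-SEAT)@N).round(4))
E
```

```text
t: 30.15
tcp_pos: [0.652, -0.0188, 0.1182]
ee_rot: [0.983, -0.181, -0.001, -0.0]
wrist_force: [-7.5, 2.7, 13.5]
opening: 0.0347
grip_force: 63.8
[(np.float64(-0.0475), 0.0101), (np.float64(-0.0425), 0.0131), (np.float64(-0.0375), -0.0132), (np.float64(-0.0325), 0.0169), (np.float64(-0.0275), 0.021), (np.float64(-0.0225), 0.0236), (np.float64(-0.0175), 0.0262), (np.float64(-0.0125), 0.0288), (np.float64(-0.0075), 0.0319), (np.float64(-0.0025), 0.0362), (np.float64(0.0025), 0.0382), (np.float64(0.0125), 0.0362)]
tilt 27.6 flange a [0.0112 0.013  0.0166] bottom xz [0.0196 0.0084]
tool [ 0.652  -0.0187  0.1183]
shift [0.0007 0.0005 0.0002]
1mm along pin in tool [-0.005  -0.     -0.0087]
s 0.0402
```

Confirmed at 40.2 mm with no movement under 15 N. Withdraw to the white box.

```bash
python3 -m jog '[{"hand":1,"x":-0.004,"y":0,"z":-0.007,"roll":0},{"hand":1,"x":-0.01,"y":0,"z":-0.0173,"roll":0},{"hand":1,"x":-0.02,"y":0,"z":-0.035,"roll":0},{"hand":1,"x":-0.03,"y":0,"z":-0.06,"roll":0},{"hand":1,"x":-0.03,"y":0,"z":-0.06,"roll":0}]'
python3 - <<'E'
from h import *
print(to([.4328,.2108,.18]),tool()[0])
E
```

```text
t: 30.82
tcp_pos: [0.6259, -0.0087, 0.1787]
ee_rot: [0.983, -0.181, 0.003, -0.001]
wrist_force: [0.2, -0.4, -1.8]
opening: 0.0349
grip_force: 62.4
[-0.2587 -0.1362 -0.0023] [ 0.62591982 -0.00871741  0.17870914]
```

```bash
python3 -m jog '[{"hand":1,"x":-0.2587,"y":-0.136,"z":0,"roll":0},{"hand":1,"x":-0.2587,"y":-0.136,"z":0,"roll":0},{"hand":1,"x":-0.2587,"y":-0.136,"z":0,"roll":0},{"hand":1,"x":-0.2587,"y":-0.136,"z":0,"roll":0},{"hand":1,"x":-0.2587,"y":-0.136,"z":0,"roll":0},{"hand":1,"x":-0.2587,"y":-0.136,"z":0.04,"roll":0},{"hand":1,"x":-0.2587,"y":-0.136,"z":0.09,"roll":0},{"hand":1,"x":-0.2587,"y":-0.136,"z":0.13,"roll":0},{"hand":1,"x":-0.2587,"y":-0.136,"z":0.13,"roll":0},{"hand":1,"x":-0.2587,"y":-0.136,"z":0.13,"roll":0}]'
python3 - <<'E'
from h import *
print(to([.4328,.2108,.023]),tool()[0])
E
```

```text
t: 32.08
tcp_pos: [0.4327, 0.2107, 0.0467]
ee_rot: [0.983, -0.182, 0.001, -0.001]
wrist_force: [0.3, 0.9, -0.3]
opening: 0.0344
grip_force: 62.3
[ 0.     -0.0001  0.0237] [0.43268088 0.210685   0.04669263]
```

```bash
python3 -m jog '[{"hand":1,"x":0,"y":0,"z":0.012,"roll":0},{"hand":1,"x":0,"y":0,"z":0.02,"roll":0},{"hand":1,"x":0,"y":0,"z":0.0235,"roll":0},{"hand":1,"x":0,"y":0,"z":0.0235,"roll":0},{"hand":1,"x":0,"y":0,"z":0.0235,"roll":0}]'
```

```text
t: 32.7
tcp_pos: [0.4317, 0.21, 0.0226]
ee_rot: [0.983, -0.182, 0.0, 0.0]
wrist_force: [-1.6, -1.1, 5.1]
opening: 0.0346
grip_force: 62.8
```

Light floor contact at 5 N, so I release.

```bash
python3 -m jog '[{"hand":0.5,"x":0,"y":0,"z":0,"roll":0},{"hand":0.4,"x":0,"y":0,"z":0,"roll":0},{"hand":0.3,"x":0,"y":0,"z":0,"roll":0},{"hand":0.3,"x":0,"y":0,"z":0,"roll":0},{"hand":0.3,"x":0,"y":0,"z":0,"roll":0},{"hand":0.3,"x":0,"y":0,"z":0,"roll":0}]'
python3 - <<'E'
from h import *
slope("w30")
E
```

```text
t: 33.45
tcp_pos: [0.4317, 0.2102, 0.0221]
ee_rot: [0.983, -0.182, 0.0, 0.0]
wrist_force: [-0.4, -0.8, 0.9]
opening: 0.0598
grip_force: 0.0
[(np.float64(-0.0425), 0.0332), (np.float64(-0.0375), 0.0142), (np.float64(-0.0325), 0.0143), (np.float64(-0.0275), 0.0142), (np.float64(-0.0225), 0.0141), (np.float64(-0.0175), 0.0143), (np.float64(-0.0125), 0.0141), (np.float64(-0.0075), 0.0142), (np.float64(-0.0025), 0.0142), (np.float64(0.0025), 0.0141), (np.float64(0.0075), 0.0144), (np.float64(0.0125), 0.0422)]
```

Upright: the barrel line is vertical. I'll retreat straight up and check both from above.

```bash
python3 -m jog '[{"hand":0.3,"x":0,"y":0,"z":-0.05,"roll":0},{"hand":0.3,"x":0,"y":0,"z":-0.1,"roll":0},{"hand":0.3,"x":0,"y":0,"z":-0.16,"roll":0},{"hand":0.3,"x":0,"y":0.06,"z":-0.2,"roll":0},{"hand":0.3,"x":0,"y":0.12,"z":-0.2,"roll":0},{"hand":0.3,"x":0,"y":0.18,"z":-0.2,"roll":0},{"hand":0.3,"x":0,"y":0.24,"z":-0.2,"roll":0},{"hand":0.3,"x":0,"y":0.3,"z":-0.2,"roll":0},{"hand":0.3,"x":0,"y":0.3,"z":-0.2,"roll":0},{"hand":0.3,"x":0,"y":0.3,"z":-0.2,"roll":0}]'
python3 - <<'E'
from h import *
for n in("top","side"):
    im,d=manip.capture(n);c=cal(n);W=pts(c,d);W0=pts(c,np.load(n+".npz")["d"])
    for nm,x,y,r,a,b in(("box",.4533,.2029,.05,.05,.08),("dish",.4944,.3918,.05,.05,.08),("petri",.461,-.02,.035,.008,.03),("medium",.712,-.253,.045,.1,.15),("tipbox",.71,.217,.07,.05,.07)):
        o=[nm,n]
        for w in(W,W0):
            s=w[(np.hypot(w[...,0]-x,w[...,1]-y)<r)&(w[...,2]>a)&(w[...,2]<b)]
            o+=[len(s),s.mean(0).round(3) if len(s) else None,s[:,2].max().round(3) if len(s) else None]
        print(*o)
E
```

```text
t: 34.75
tcp_pos: [0.3248, -0.0695, 0.2223]
ee_rot: [0.983, -0.182, 0.0, -0.0]
wrist_force: [-0.1, 0.7, 0.2]
opening: 0.06
grip_force: 0.0
box top 81 [0.453 0.202 0.062] 0.07 0 None None
dish top 70 [0.496 0.394 0.062] 0.073 0 None None
petri top 282 [ 0.46  -0.018  0.014] 0.021 281 [ 0.459 -0.018  0.014] 0.024
medium top 115 [ 0.704 -0.25   0.119] 0.134 103 [ 0.704 -0.251  0.122] 0.135
tipbox top 819 [0.7   0.217 0.057] 0.067 827 [0.7   0.217 0.058] 0.067
box side 62 [0.454 0.196 0.06 ] 0.067 0 None None
dish side 45 [0.497 0.387 0.06 ] 0.07 0 None None
petri side 170 [ 0.46  -0.024  0.014] 0.018 172 [ 0.46  -0.024  0.014] 0.018
medium side 151 [ 0.705 -0.258  0.117] 0.132 155 [ 0.705 -0.258  0.117] 0.132
tipbox side 295 [0.701 0.207 0.057] 0.061 298 [0.701 0.207 0.057] 0.062
```

Both sleeves stand upright at 64 mm in the right places, and the bystanders have not moved.

```bash
python3 -c "
from station import manip
print(manip.close_job())"
```

```text
the job is handed in; nothing more can be done
None
```

Job handed in at about 35 s: the sleeve that went fully home stands upright in the steel dish, and the one that stopped 40 mm short stands upright in the white box. The short-stopping sleeve leaned about 2.5° off the pin's line when tried. The petri dish, bottle and tip box have not moved.

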